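# Load the sample rocker and lay out the rapid tests

## Robot

A 6-joint arm with a two-finger parallel gripper is mounted at the origin on the work surface. World frame = base frame: x ahead of the robot, y to its left, z up, the work surface at z = 0. Lengths are in m, angles in degrees, forces in N, time in s.
With the tool pointing down it reaches from about 0.325 to 0.85 m from the base axis. Payload 15.5 kg.
Tool frame: the origin (TCP) lies at the very end of the fingers, on their centre line; the grasp point (between the pads) lies arm.grip_depth behind it (arm.grip_depth is the distance from the TCP to the grasp point, in m); z points along the fingers, y is the line along which they close (so a half turn about z gives the same grasp; the last joint's range is limited). The gripper opens to 91 mm and grips with 3 to 60 N. Pads are 32 mm wide; open, the fingers measure 118 mm over their backs; the gripper's body (76 mm by 178 mm) begins 60 mm behind the grasp point.
Start: joints at [-78.409, 28.281, 77.091, -0, 74.628, -5.472], TCP at [0.183, -0.597, 0.214] pointing down, gripper open.
Joint ranges: [-166.48, 166.48], [-47.26, 123.95], [12.59, 153.08], [-70.14, 250.14], [6.76, 159.57], [-176.63, 176.63]. Speed limits (degrees/s): [108.29, 108.29, 147.25, 172.46, 172.46, 172.46].

## Interface

Orientations are given as a 3x3 rotation matrix whose columns are the frame's x, y, z axes.
In Python, from rig import arm gives the robot as it stands. Calls block until the motion is done:
- arm.move_to(position, orientation): joint-space move of the TCP to a pose.
- arm.move_l(position, orientation=None, feed=0.15): straight line of the TCP; orientation=None keeps the orientation; feed is the mean speed in m/s.
- arm.move_joints(angles): joint-space move.
- arm.grip(opening): finger opening in m; the grip force is fixed at half the most; returns when the fingers have stopped.
- arm.sleep(seconds).
- arm.solve_ik(position, orientation): joint angles nearest the present ones, or None.
- arm.snapshot(name): name is "scene" or "top"; returns the picture (400x640x3 uint8, red, green, blue); there is no depth.
- arm.get_calibration(name): a dict with "intrinsics" (3x3 intrinsics, pixels), "k1" (the pictures are not rectified: a ray, as slopes to the right and down, at radius r is drawn at 1 + k1 r^2 times it, then the intrinsics apply), "cam_to_world" (4x4, takes a point from camera to world coordinates). Camera axes: x right, y down, z forward; pixel columns grow to the right and rows downward; lengths in m; the calibration is good to about 2 mm. A picture is of the moment at which its call begins. get_calibration takes no time and is no camera call.
A pose or a line that the arm cannot do raises arm.Unreachable and nothing moves.
- arm.sign_off(): hands the job in; it is judged then, once.
Readings, each from a call of its own:
- arm.current_t(): time.
- arm.current_joint_positions(): joint angles.
- arm.current_dq(): joint speeds.
- arm.current_tau(): joint torques, N m.
- arm.current_ee_pos(): TCP position.
- arm.current_tool_rot(): TCP orientation.
- arm.current_force(): force on the tool from outside, world axes, zero at the start.
- arm.current_torque(): the same for the moment, N m.
- arm.current_width(): finger opening in m.
- arm.current_grasp_force(): force on a finger pad.
Only numpy, scipy, OpenCV 4.12 (cv2) and the standard library are available. Lean on these libraries where they do the work, as an engineer would, in place of code of your own. Each camera call takes 0.05 s, during which the arm holds its last target. There are 200 camera calls.

## Task

Get this batch of rapid tests ready: push every sample tube on the bench down into a clip of the rocker until it is fully home and the sprung jaw has closed over it, cap towards the front of the rocker (the robot's side), and when all the tubes are in, press the green start button. For each tube lay the test cassette of the same colour flat on the bench just in front of the rocker, face up, in line with its tube and pointing the same way as it, either end first (colours without a tube are not needed), and stand the white buffer bottle midway between the blue sanitiser bottle and the yellow waste pot, leaving those two where they are.

Things in the scene. Friction and masses are not known exactly. Their poses are not given: they have to be found in the camera images.
- rocker: laboratory rocker (tube mixer), fixed: white housing 160 x 265 mm, 55 mm tall, under an aluminium platform (170 mm along x, 195 mm along y, top 80 mm above the bench) with three grey and orange tube clips. Origin on the bench; x points to its back (front edge at x = -85 mm), y to its left, z up. The panel with the green button is its right end. The platform stays still during the job.
- rocker_front (a point): middle of the platform's front edge (the robot's side), at its top, 80 mm above the bench; axes as the rocker's. Each clip lies along the rocker's x (front to back), the clips 60 mm apart along y; all are empty at the start. The platform is 32 mm below a clipped tube's axis.
- clip0 (a point): middle of a tube that is home in clip 0; 112 mm above the bench, y = 80 mm in the rocker's frame, axes as the rocker's. The clip is two forks, each 8 mm thick, 34 mm before and behind this point (60 mm free between). Fork floor 8.5 mm below the point; on the +y side a rigid grey cheek, 0.75 mm clear of the tube, flared top 15 mm above the point; on the -y side an orange jaw, top 21 mm above it.
- jaw0 (a joint): hinge of the orange sprung jaw of clip 0 (two arms moving as one), rad: 0 shut, grows as it swings outwards to -y. Its rounded nose overhangs the tube's upper side. A tube pushed straight down between nose and cheek spreads it to about 0.1 rad with roughly 5 to 12 N; then it snaps back to 0 over the tube.
- clip1 (a point): middle of a tube that is home in clip 1; 112 mm above the bench, y = 20 mm in the rocker's frame, axes as the rocker's. The clip is two forks, each 8 mm thick, 34 mm before and behind this point (60 mm free between). Fork floor 8.5 mm below the point; on the +y side a rigid grey cheek, 0.75 mm clear of the tube, flared top 15 mm above the point; on the -y side an orange jaw, top 21 mm above it.
- jaw1 (a joint): hinge of the orange sprung jaw of clip 1 (two arms moving as one), rad: 0 shut, grows as it swings outwards to -y. Its rounded nose overhangs the tube's upper side. A tube pushed straight down between nose and cheek spreads it to about 0.1 rad with roughly 5 to 12 N; then it snaps back to 0 over the tube.
- clip2 (a point): middle of a tube that is home in clip 2; 112 mm above the bench, y = -40 mm in the rocker's frame, axes as the rocker's. The clip is two forks, each 8 mm thick, 34 mm before and behind this point (60 mm free between). Fork floor 8.5 mm below the point; on the +y side a rigid grey cheek, 0.75 mm clear of the tube, flared top 15 mm above the point; on the -y side an orange jaw, top 21 mm above it.
- jaw2 (a joint): hinge of the orange sprung jaw of clip 2 (two arms moving as one), rad: 0 shut, grows as it swings outwards to -y. Its rounded nose overhangs the tube's upper side. A tube pushed straight down between nose and cheek spreads it to about 0.1 rad with roughly 5 to 12 N; then it snaps back to 0 over the tube.
- start (a joint): travel of the green start button, m: 0 up, 0.006 fully down (about 5 N), counts as pressed from 0.004; springs back up.
- start_top (a point): centre of the top face of the green start button (26 mm across, pressed straight down) on the rocker's panel.
- tube_red_c (a point): sample tube with a red cap, 17 mm in diameter, 117 mm long, 30 g, white with a red ring, lying on a flat pale pad (under 1 mm thick); may be absent. The point lies on its axis, near the middle of its length (the tube ends 60 mm behind it and the 18 to 21 mm wide six-sided cap reaches from 38.5 to 57.5 mm ahead); x runs along the tube towards the cap.
- tube_green_c (a point): sample tube with a green cap, 17 mm in diameter, 117 mm long, 30 g, white with a green ring, lying on a flat pale pad (under 1 mm thick); may be absent. The point lies on its axis, near the middle of its length (the tube ends 60 mm behind it and the 18 to 21 mm wide six-sided cap reaches from 38.5 to 57.5 mm ahead); x runs along the tube towards the cap.
- tube_yellow_c (a point): sample tube with a yellow cap, 17 mm in diameter, 117 mm long, 30 g, white with a yellow ring, lying on a flat pale pad (under 1 mm thick); may be absent. The point lies on its axis, near the middle of its length (the tube ends 60 mm behind it and the 18 to 21 mm wide six-sided cap reaches from 38.5 to 57.5 mm ahead); x runs along the tube towards the cap.
- test_red_c (a point): flat white rapid-test cassette with a red band at one end, 80 x 24 x 8 mm, 20 g, face up on the other pale pad. The point is its centre, 4 mm above its underside; x along its length (away from the coloured band), y across, z up.
- test_green_c (a point): flat white rapid-test cassette with a green band at one end, 80 x 24 x 8 mm, 20 g, face up on the other pale pad. The point is its centre, 4 mm above its underside; x along its length (away from the coloured band), y across, z up.
- test_yellow_c (a point): flat white rapid-test cassette with a yellow band at one end, 80 x 24 x 8 mm, 20 g, face up on the other pale pad. The point is its centre, 4 mm above its underside; x along its length (away from the coloured band), y across, z up.
- buffer_c (a point): white squeeze bottle of test buffer with a pale blue label and a blue cap, standing: body 48 mm in diameter, 62 mm tall, cap 30 mm in diameter up to 80 mm; 110 g. The point is on its axis 40 mm above its foot; z up.
- sanitiser: blue pump bottle of hand sanitiser, 66 mm in diameter, 194 mm tall, its white spout pointing along -x. Origin under its centre on the bench; -y points straight at the yellow waste pot, whose centre is 220 mm away.
- waste: yellow clinical waste pot with a red lid, 80 mm in diameter, 99 mm tall; origin under its centre on the bench.
Not all that is in view belongs to the job. Leave any black or purple look-alike of the part that bears tube_yellow_c alone.

How it is judged (in metres and radians):
On the way, in this order (a step that is already met when the one before it is completed fails the run):
1. every tube is home in a clip with its jaw closed over it (((y of tube_red_c in the frame of clip0 between -0.004 and 0.004 m and z of tube_red_c in the frame of clip0 between -0.004 and 0.003 m and x of tube_red_c in the frame of clip0 between -0.012 and 0.012 m) or (y of tube_red_c in the frame of clip1 between -0.004 and 0.004 m and z of tube_red_c in the frame of clip1 between -0.004 and 0.003 m and x of tube_red_c in the frame of clip1 between -0.012 and 0.012 m) or (y of tube_red_c in the frame of clip2 between -0.004 and 0.004 m and z of tube_red_c in the frame of clip2 between -0.004 and 0.003 m and x of tube_red_c in the frame of clip2 between -0.012 and 0.012 m)) and x of rocker_front in the frame of tube_red_c above 0.05 m and angle between the x axis of each of tube_red_c, tube_green_c, tube_yellow_c and the x axis of rocker, either way round below 0.08 rad and ((y of tube_green_c in the frame of clip0 between -0.004 and 0.004 m and z of tube_green_c in the frame of clip0 between -0.004 and 0.003 m and x of tube_green_c in the frame of clip0 between -0.012 and 0.012 m) or (y of tube_green_c in the frame of clip1 between -0.004 and 0.004 m and z of tube_green_c in the frame of clip1 between -0.004 and 0.003 m and x of tube_green_c in the frame of clip1 between -0.012 and 0.012 m) or (y of tube_green_c in the frame of clip2 between -0.004 and 0.004 m and z of tube_green_c in the frame of clip2 between -0.004 and 0.003 m and x of tube_green_c in the frame of clip2 between -0.012 and 0.012 m)) and x of rocker_front in the frame of tube_green_c above 0.05 m and ((y of tube_yellow_c in the frame of clip0 between -0.004 and 0.004 m and z of tube_yellow_c in the frame of clip0 between -0.004 and 0.003 m and x of tube_yellow_c in the frame of clip0 between -0.012 and 0.012 m) or (y of tube_yellow_c in the frame of clip1 between -0.004 and 0.004 m and z of tube_yellow_c in the frame of clip1 between -0.004 and 0.003 m and x of tube_yellow_c in the frame of clip1 between -0.012 and 0.012 m) or (y of tube_yellow_c in the frame of clip2 between -0.004 and 0.004 m and z of tube_yellow_c in the frame of clip2 between -0.004 and 0.003 m and x of tube_yellow_c in the frame of clip2 between -0.012 and 0.012 m)) and x of rocker_front in the frame of tube_yellow_c above 0.05 m and value of joint each of jaw0, jaw1, jaw2 below 0.06 rad), for 0.3 s.
2. then the start button is pressed (value of joint start above 0.004 m), for 0.05 s.
At the end, for the whole second after the job is handed in: Tubes home in clips (4 mm, 12 mm lengthwise), jaws shut, caps to the front; same-colour cassette flat, face up, in front, 112-200 mm from its tube centre to centre, in line within 10 mm and 0.12 rad; buffer upright within 15 mm of midway between sanitiser and waste pot; all at rest (all of step 1 and y of tube_red_c in the frame of test_red_c between -0.01 and 0.01 m and x of test_red_c in the frame of tube_red_c between 0.112 and 0.2 m and angle between the x axis of test_red_c and the x axis of tube_red_c, either way round below 0.12 rad and angle between each of test_red_c, test_green_c, test_yellow_c's own z axis and vertical below 0.06 rad and height (world z) of each of test_red_c, test_green_c, test_yellow_c below 0.008 m and linear speed of each of test_red, test_green, test_yellow, buffer below 0.02 m/s and y of tube_green_c in the frame of test_green_c between -0.01 and 0.01 m and x of test_green_c in the frame of tube_green_c between 0.112 and 0.2 m and angle between the x axis of test_green_c and the x axis of tube_green_c, either way round below 0.12 rad and y of tube_yellow_c in the frame of test_yellow_c between -0.01 and 0.01 m and x of test_yellow_c in the frame of tube_yellow_c between 0.112 and 0.2 m and angle between the x axis of test_yellow_c and the x axis of tube_yellow_c, either way round below 0.12 rad and x of buffer_c in the frame of sanitiser between -0.015 and 0.015 m and y of buffer_c in the frame of sanitiser between -0.125 and -0.095 m and angle between buffer_c's own z axis and vertical below 0.08 rad and height (world z) of buffer_c below 0.046 m); the robot touches nothing.
It fails at once if the sanitiser bottle or the waste pot is shifted more than 20 mm (distance of any of sanitiser, waste from where it was at the start of the episode above 0.02 m).
Of tube_red, tube_green, tube_yellow only 2 to 3 are there at a start; the rules pass over those that are not, and their reading is None.
At some moment in a run one of test_red, test_green, test_yellow may be knocked a few centimetres aside while the robot is not near it.
Once in a run the grip may slacken for a moment while it holds something.
It also fails if it takes over 210 s, if anything falls off the work surface, if the arm or the gripper's body presses on something with over 40 N, if the wrist force passes 120 N, or if a joint passes its speed limit or range.

## Working session

There is one attempt and no reset: what is moved stays moved. The work goes in short steps, each a Python script; the robot and the scene stay as the last script left them, time stands still between calls to the robot, and variables do not carry over. Pictures are saved under pics/ and viewed, at most 14 in all, crops included, and the job is handed in when it is done.

```bash
mkdir -p pics; ls; python3 - <<'E'
from rig import arm
import cv2,numpy as np
np.set_printoptions(precision=4,suppress=True)
for n in("scene","top"):
    im=arm.snapshot(n); cv2.imwrite(f"pics/{n}0.png",im[:,:,::-1])
    c=arm.get_calibration(n); print(n,c)
print(arm.grip_depth,arm.current_t(),arm.current_tool_rot(),arm.current_width())
E
```

```text
pics
scene {'intrinsics': array([[392.6746,   0.    , 317.297 ],
       [  0.    , 392.6746, 201.5822],
       [  0.    ,   0.    ,   1.    ]]), 'k1': -0.007667540166473681, 'cam_to_world': array([[-0.6851,  0.6304, -0.3649,  0.8794],
       [ 0.7284,  0.5904, -0.3477,  0.2733],
       [-0.0038, -0.504 , -0.8637,  1.0305],
       [ 0.    ,  0.    ,  0.    ,  1.    ]])}
top {'intrinsics': array([[405.1524,   0.    , 325.0605],
       [  0.    , 405.1524, 190.3288],
       [  0.    ,   0.    ,   1.    ]]), 'k1': -0.07141830510416959, 'cam_to_world': array([[ 0.0175, -0.9803,  0.1968,  0.2016],
       [-0.9998, -0.0149,  0.0151, -0.1104],
       [-0.0119, -0.197 , -0.9803,  1.3695],
       [ 0.    ,  0.    ,  0.    ,  1.    ]])}
0.0188 0.1 [[ 0.956   0.2934 -0.0002]
 [ 0.2934 -0.956   0.001 ]
 [ 0.0001 -0.001  -1.    ]] 0.0916262039335019
```

View pics/scene0.png

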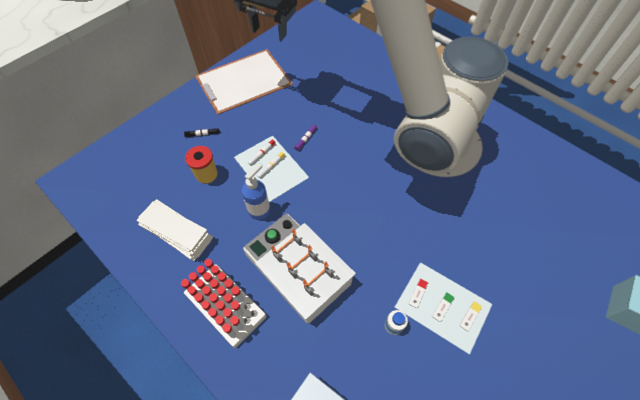

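View pics/top0.png

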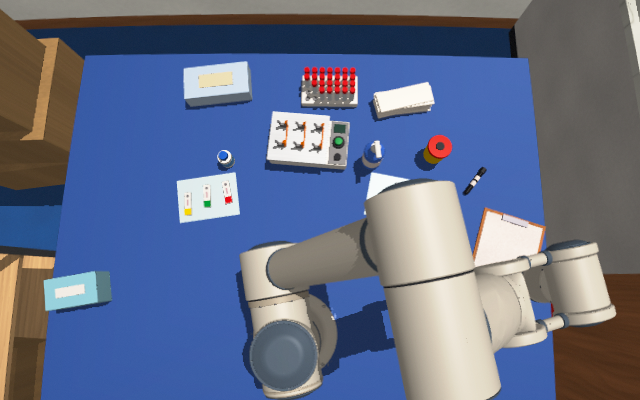

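Scene picture: the red tube is at (262,152) and the yellow one at (271,165), both on the pad. Look-alikes are the black marker (202,132) and the purple one (306,137). There is no green tube. Cassettes sit at (419,292) red, (443,306) green and (470,316) yellow. The buffer is at (397,321), the sanitiser at (256,195), the waste pot at (201,163) and the rocker at (300,265). In the top view the arm hides the tubes, so I'll swing it aside and crop closer.

```bash
cat > h.py <<'E'
from rig import arm
import cv2,numpy as np
from scipy.optimize import least_squares
np.set_printoptions(precision=4,suppress=True)
def snap(n): return arm.snapshot(n)[:,:,::-1].copy()
def proj(n,P):
    c=arm.get_calibration(n);M=np.linalg.inv(c["cam_to_world"]);p=M[:3,:3]@np.asarray(P,float)+M[:3,3]
    s=p[:2]/p[2];s=s*(1+c["k1"]*(s@s));return c["intrinsics"][:2,:2]@s+c["intrinsics"][:2,2]
def ray(n,uv,z):
    c=arm.get_calibration(n);K=c["intrinsics"];d=np.array([(uv[0]-K[0,2])/K[0,0],(uv[1]-K[1,2])/K[1,1]]);s=d.copy()
    for _ in range(10): s=d/(1+c["k1"]*(s@s))
    T=c["cam_to_world"];v=T[:3,:3]@[s[0],s[1],1];o=T[:3,3];return o+v*(z-o[2])/v[2]
def crop(im,x,y,w,h,f,name):
    cv2.imwrite(f"pics/{name}.png",cv2.resize(im[y:y+h,x:x+w],None,fx=f,fy=f,interpolation=cv2.INTER_CUBIC))
E
python3 - <<'E'
from h import *
j=arm.current_joint_positions(); j[0]=-118; arm.move_joints(j)
s=snap("scene");t=snap("top");cv2.imwrite("pics/s1.png",s);cv2.imwrite("pics/t1.png",t)
crop(t,170,95,320,140,2.5,"t1c"); crop(s,180,120,200,150,4,"s1c"); crop(s,230,205,270,150,2.9,"s1d")
print(arm.current_ee_pos())
E
```

```text
[-0.2382 -0.5775  0.2135]
```

View pics/t1c.png

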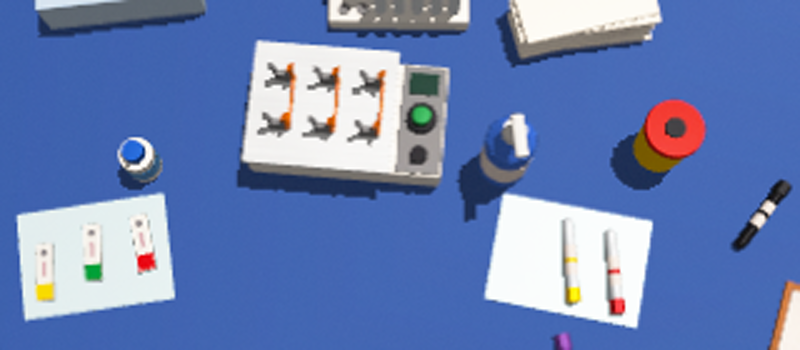

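View pics/s1c.png

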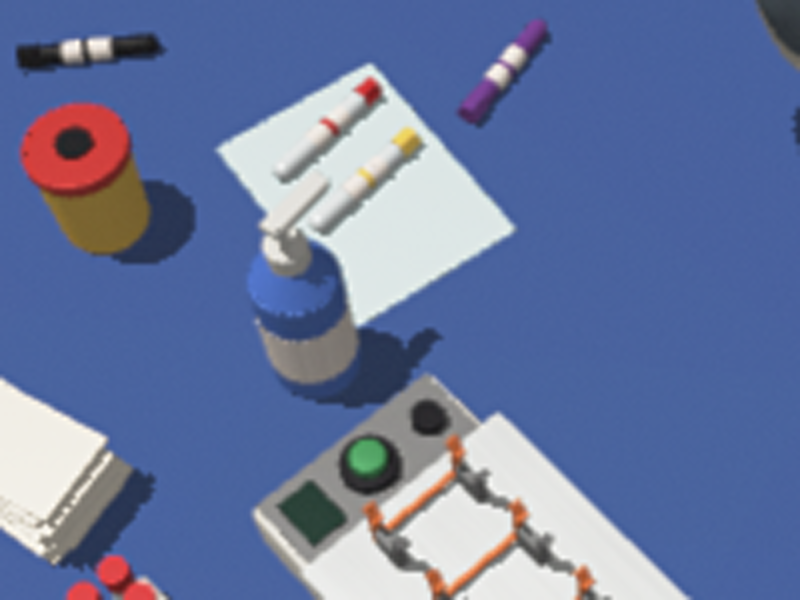

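View pics/s1d.png

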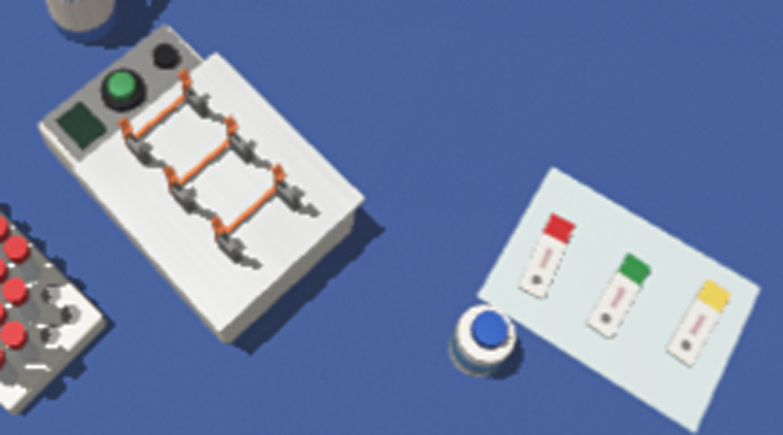

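The bench has only the red and yellow tubes, caps towards the robot; green is absent. The rocker faces the robot. Next I'll locate everything in both views.

```bash
python3 - <<'E'
from h import *
T=lambda x,y:("top",np.array([170+x/2.5,95+y/2.5])-[.3,.3]); C=lambda x,y:("scene",np.array([180+x/4,120+y/4])-.4); D=lambda x,y:("scene",np.array([230+x/2.9,205+y/2.9])-.33)
ims={"top":cv2.imread("pics/t1.png",0),"scene":cv2.imread("pics/s1.png",0)}
def sub(o):
    n,p=o;q=cv2.cornerSubPix(ims[n],np.float32([[p]]),(3,3),(-1,-1),(3,60,.01))[0,0]
    return n,(q if np.hypot(*(q-p))<2.5 else p)
# platform corners in rocker frame: x=+-.085, y=c+-.0975
obs=[(sub(o),s) for o,s in [(T(257,41),(1,1)),(T(399,52),(1,-1)),(T(243,163),(-1,1)),(D(215,54),(-1,-1)),(D(364,199),(-1,1)),(D(222,332),(1,1))]]
def f(p,full=0):
    c,s=np.cos(p[2]),np.sin(p[2]);r=[]
    for (n,q),(a,b) in obs:
        X,Y=.085*a,.0975*b; r.append(proj(n,[p[0]+c*X-s*Y,p[1]+s*X+c*Y,.08])-q)
    return np.ravel(r)
r=least_squares(f,[.5,0,0],loss="soft_l1");print("platform centre,yaw",r.x[:2],np.degrees(r.x[2]));print(f(r.x).reshape(-1,2))
def tri(*obs):
    g=lambda P:np.ravel([proj(n,P)-q for n,q in obs]);r=least_squares(g,[.5,0,.05]);return r.x,g(r.x)
def both(name,z,*obs): print(name,*[ (n[0],ray(n,q,z)[:2]) for n,q in obs])
print("button tri",tri(T(421,117),C(367,456)))
both("waste lid",.099,T(674,128),C(77,147))
both("buf cap",.08,T(133,152),D(489,328))
both("sani",.06,C(310,345),T(503,168))
both("Ytail",.0085,T(569,220),C(320,222)); both("Ycap",.0095,T(574,303),C(410,137))
both("Rtail",.0085,T(611,231),C(282,172)); both("Rcap",.0095,T(618,313),C(372,86))
for n,a,b,c,d in[("tR",(147,272),(137,217),(561,222),(531,292)),("tG",(93,280),(90,224),(636,263),(599,331)),("tY",(45,299),(43,243),(716,288),(680,360))]:
    both(n+"band end",.008,T(*a),D(*c));both(n+"other",.008,T(*b),D(*d))
E
```

```text
platform centre,yaw [0.6423 0.0013] -4.26916131709091
[[ 0.2816 -0.1391]
 [ 0.3816 -0.4675]
 [ 0.28   -0.0784]
 [ 0.3633  0.2326]
 [-0.0695  0.2021]
 [ 0.6268 -0.2373]]
button tri (array([ 0.6312, -0.1333,  0.0716]), array([ 0.6186, -0.4356,  0.593 ,  0.138 ]))
waste lid ('t', array([ 0.611 , -0.4632])) ('s', array([ 0.6122, -0.4628]))
buf cap ('t', array([0.5736, 0.2518])) ('s', array([0.5797, 0.2522]))
sani ('s', array([ 0.5967, -0.2329])) ('t', array([ 0.5637, -0.2419]))
Ytail ('t', array([ 0.5053, -0.3375])) ('s', array([ 0.5013, -0.3364]))
Ycap ('t', array([ 0.3902, -0.3422])) ('s', array([ 0.3955, -0.3439]))
Rtail ('t', array([ 0.4907, -0.3951])) ('s', array([ 0.4894, -0.3943]))
Rcap ('t', array([ 0.3774, -0.4016])) ('s', array([ 0.3803, -0.4047]))
tRband end ('t', array([0.4238, 0.2409])) ('s', array([0.4335, 0.2401]))
tRother ('t', array([0.5008, 0.2599])) ('s', array([0.5056, 0.2587]))
tGband end ('t', array([0.4114, 0.3152])) ('s', array([0.4185, 0.3127]))
tGother ('t', array([0.4899, 0.3254])) ('s', array([0.4925, 0.3233]))
tYband end ('t', array([0.3839, 0.3803])) ('s', array([0.3885, 0.3784]))
tYother ('t', array([0.462 , 0.3896])) ('s', array([0.4649, 0.3894]))
```

```bash
python3 - <<'E'
from h import *
T=lambda x,y:("top",np.array([170+x/2.5,95+y/2.5])-[.3,.3])
yaw=np.radians(-4.27);R=np.array([[np.cos(yaw),-np.sin(yaw)],[np.sin(yaw),np.cos(yaw)]]);P0=np.array([.6423,.0013])
loc=lambda p:R.T@(p[:2]-P0)
for q in[(449,69),(440,178)]: print("housing right rel platform centre",loc(ray(*T(*q),.055)))
for q in[(396,67),(393,172)]: print("platform right",loc(ray(*T(*q),.08)))
S=4
out=[]
for n,(x,y,w,h) in(("top",(265,105,130,75)),("scene",(235,160,130,75))):
    im=cv2.resize(cv2.imread(f"pics/{'t1' if n=='top' else 's1'}.png")[y:y+h,x:x+w],None,fx=6,fy=6,interpolation=cv2.INTER_CUBIC)
    px=lambda P:tuple(int(v) for v in (proj(n,P)-[x,y]+.5)*6)
    for c,col in((20,(255,0,0)),(32,(0,200,0))):
        for yc in(80,20,-40):
            pts=[px([*(P0+R@[a,(yc-c)/1000]),.112]) for a in(-.038,.038)]
            cv2.line(im,*pts,col,1)
    for z in(0,.1):
        pts=np.array([px([.595+.033*np.cos(a),-.243+.033*np.sin(a),z]) for a in np.linspace(0,6.28,40)]);cv2.polylines(im,[pts],True,(0,255,255),1)
    out.append(im[:300 if n=='scene' else 300] if 0 else im)
cv2.imwrite("pics/ov.png",cv2.resize(np.vstack(out),None,fx=.666,fy=.666,interpolation=cv2.INTER_AREA))
E
```

```text
housing right rel platform centre [ 0.0749 -0.1654]
housing right rel platform centre [-0.0802 -0.1656]
platform right [ 0.0619 -0.0936]
platform right [-0.0843 -0.1029]
```

View pics/ov.png

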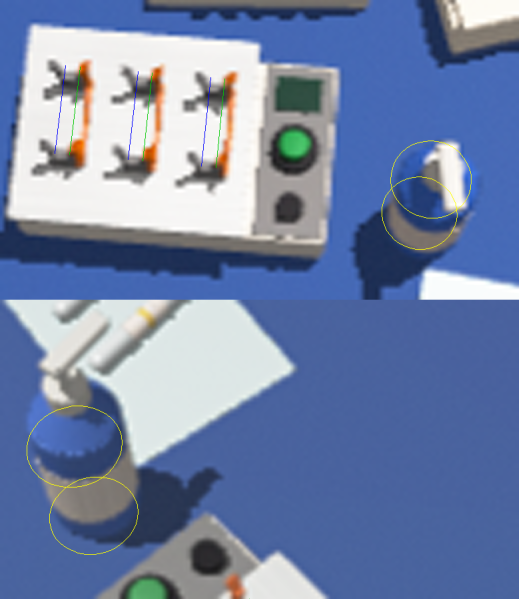

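```bash
python3 - <<'E'
from h import *
yaw=np.radians(-4.27);R=np.array([[np.cos(yaw),-np.sin(yaw)],[np.sin(yaw),np.cos(yaw)]]);P0=np.array([.6423,.0013])
rows=[]
for n in("top","scene"):
    row=[]
    for c in(None,20,32):
        x,y=[int(v)-12 for v in proj(n,[*(P0+R@[0,-.006]),.1])]; x-=1;w=26;S=10
        im=cv2.resize(cv2.imread(f"pics/{'t1' if n=='top' else 's1'}.png")[y-1:y+w-1,x:x+w],None,fx=S,fy=S,interpolation=cv2.INTER_CUBIC)
        px=lambda P:tuple(int(v) for v in (proj(n,P)-[x,y-1]+.5)*S)
        if c:
          L=lambda pts,col:cv2.polylines(im,[np.array([px([*(P0+R@[a,b+(20-c)/1000]),z]) for a,b,z in pts])],False,col,1)
          for a in(-.034,.034):
            L([(a,.016,.127),(a,.00925,.118),(a,.00925,.1035),(a,-.0085,.1035)],(255,0,0))
            L([(a,-.0085,.1035),(a,-.009,.12),(a,-.009,.133)],(0,160,0))
        row.append(im)
    rows.append(np.hstack(row))
cv2.imwrite("pics/clip.png",np.vstack(rows))
E
```

```text
(no output)
```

View pics/clip.png

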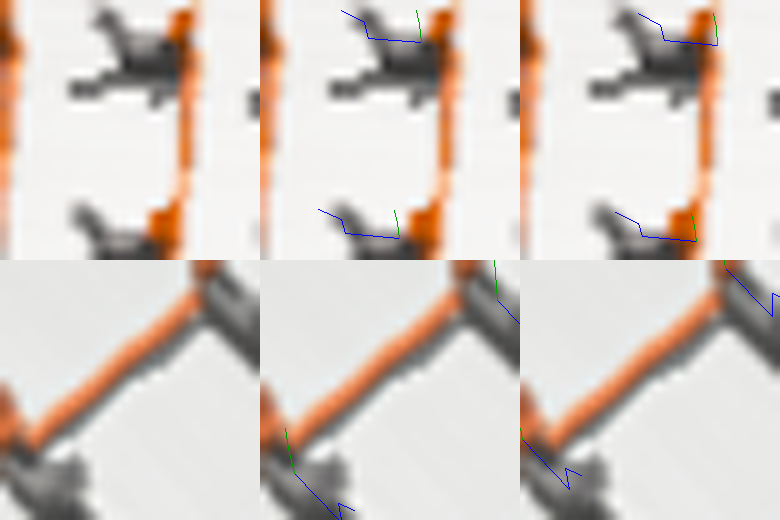

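Top crop: the cheek and jaw of clip 1 fall between my two hypotheses, so the platform centre is at rocker y ≈ 25 mm. I'll pick up the yellow tube, hover it over clip 2 and check the fit from the same pictures.

```bash
cat >> h.py <<'E'
yaw=np.radians(-4.27);R2=np.array([[np.cos(yaw),-np.sin(yaw)],[np.sin(yaw),np.cos(yaw)]]);P0=np.array([.6423,.0013]);C0=.025
def clip(yc,dx=0,dy=0): return P0+R2@[dx,yc-C0+dy]
def rot(a): c,s=np.cos(a),np.sin(a); return np.array([[c,s,0],[s,-c,0],[0,0,-1.]])
def mv(x,y,z,a=None,feed=.2): arm.move_l([x,y,z],None if a is None else rot(a),feed=feed)
def go(x,y,z,a): arm.move_to([x,y,z],rot(a))
def st(): print("t %.1f w %.4f g %.1f"%(arm.current_t(),arm.current_width(),arm.current_grasp_force()),"F",np.array(arm.current_force()),"p",np.array(arm.current_ee_pos()))
E
python3 - <<'E'
from h import *
a=np.radians(3)
go(-.1,-.5,.3,a) if arm.solve_ik([-.1,-.5,.3],rot(a)) is not None else None
arm.grip(.036)
go(.446,-.340,.12,a); mv(.446,-.340,.004,feed=.1); arm.grip(0.0); st()
mv(.446,-.340,.30); go(*clip(-.040),.30,yaw); st()
mv(*clip(-.040),.112-.0065+.035); arm.sleep(.3); st()
s=snap("scene");t=snap("top");cv2.imwrite("pics/s2.png",s);cv2.imwrite("pics/t2.png",t)
crop(t,285,110,60,55,7,"t2c");crop(s,250,215,60,55,7,"s2c")
i=np.hstack([cv2.imread("pics/t2c.png"),cv2.imread("pics/s2c.png")])
cv2.imwrite("pics/c2.png",cv2.resize(i,None,fx=.95,fy=.95))
E
```

```text
t 7.3 w 0.0161 g 30.0 F [-1.2085  0.84    4.1229] p [ 0.4461 -0.3401  0.0042]
t 10.3 w 0.0163 g 30.0 F [ 0.6835 -0.5782 -0.7624] p [ 0.6371 -0.0646  0.2999]
t 11.5 w 0.0164 g 30.0 F [0.0708 0.1826 0.1475] p [ 0.6378 -0.0636  0.1412]
```

View pics/c2.png

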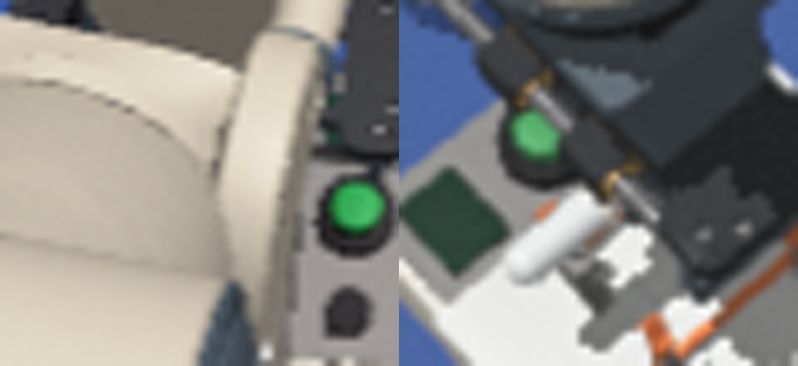

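Scene crop: the yellow tube hovers between the clip's jaw (545,210) and cheek (600,285). I'll lower it by feel.

```bash
cat >> h.py <<'E'
def lower(yc,z0,z1,dx=0,dy=0,step=.0015,lat=6,fmax=25):
    """step down, shifting sideways (rocker y) away from lateral load"""
    z=z0; dys=dy
    while z>z1+1e-6:
        z=max(z-step,z1); mv(*clip(yc,dx,dys),z,feed=.03)
        F=np.array(arm.current_force()); f=R2.T@F[:2]
        print("z %.4f dy %.4f  fx %.1f fy %.1f fz %.1f w %.4f"%(z,dys,f[0],f[1],F[2],arm.current_width()))
        for _ in range(4):
            if abs(f[1])<lat: break
            dys+=.0006*np.sign(f[1]); mv(*clip(yc,dx,dys),z,feed=.03); F=np.array(arm.current_force());f=R2.T@F[:2]
            print("   shift dy %.4f fy %.1f fz %.1f"%(dys,f[1],F[2]))
        if abs(F[2])>fmax or abs(f[1])>2.5*lat: print("stop");break
    return dys,z
E
python3 - <<'E'
from h import *
mv(*clip(-.04),.130,feed=.05)
print(lower(-.04,.130,.1055)); st()
E
```

```text
z 0.1285 dy 0.0000  fx 0.0 fy -0.0 fz -0.2 w 0.0161
z 0.1270 dy 0.0000  fx 0.4 fy 0.5 fz -0.1 w 0.0162
z 0.1255 dy 0.0000  fx 0.1 fy -0.1 fz -1.3 w 0.0164
z 0.1240 dy 0.0000  fx 0.3 fy -0.1 fz -0.9 w 0.0159
z 0.1225 dy 0.0000  fx -0.4 fy -1.2 fz 0.2 w 0.0166
z 0.1210 dy 0.0000  fx 0.4 fy -0.9 fz 0.0 w 0.0161
z 0.1195 dy 0.0000  fx 0.5 fy 0.7 fz 1.3 w 0.0164
z 0.1180 dy 0.0000  fx -1.4 fy 0.4 fz 8.7 w 0.0163
z 0.1165 dy 0.0000  fx -3.1 fy -0.7 fz 17.6 w 0.0165
z 0.1150 dy 0.0000  fx -3.3 fy -2.2 fz 18.5 w 0.0164
z 0.1135 dy 0.0000  fx -1.7 fy -4.2 fz 18.0 w 0.0164
z 0.1120 dy 0.0000  fx 0.2 fy -5.7 fz 14.7 w 0.0163
z 0.1105 dy 0.0000  fx 2.0 fy -5.7 fz 11.1 w 0.0164
z 0.1090 dy 0.0000  fx 1.7 fy -5.8 fz 9.0 w 0.0163
z 0.1075 dy 0.0000  fx 2.6 fy -7.3 fz 9.0 w 0.0161
   shift dy -0.0006 fy -1.5 fz 9.8
z 0.1060 dy -0.0006  fx 1.1 fy -2.2 fz 13.0 w 0.0165
z 0.1055 dy -0.0006  fx -0.8 fy -2.5 fz 17.8 w 0.0164
(np.float64(-0.0006), 0.1055)
t 16.5 w 0.0164 g 30.0 F [-0.9607 -2.4825 17.8444] p [ 0.6386 -0.0647  0.107 ]
```

```bash
python3 - <<'E'
from h import *
x,y,z=arm.current_ee_pos()
arm.grip(.034); st(); mv(x,y,.30); 
# red next
go(.436,-.399,.15,np.radians(4)); 
mv(.436,-.399,.004,feed=.1);  s=snap("scene");t=snap("top");cv2.imwrite("pics/s3.png",s);cv2.imwrite("pics/t3.png",t); arm.grip(0); st()
crop(t,265,105,85,70,9.4,"t3c");crop(s,235,190,85,70,9.4,"s3c")
cv2.imwrite("pics/c3.png",cv2.resize(np.hstack([cv2.imread("pics/t3c.png"),cv2.imread("pics/s3c.png")]),(800,330)))
E
```

```text
t 16.9 w 0.0340 g 0.0 F [-0.2757 -0.8864  0.1171] p [ 0.6373 -0.0641  0.1053]
t 21.7 w 0.0163 g 30.0 F [ 0.5289 -0.1111  1.5547] p [ 0.4361 -0.3991  0.0041]
```

View pics/c3.png

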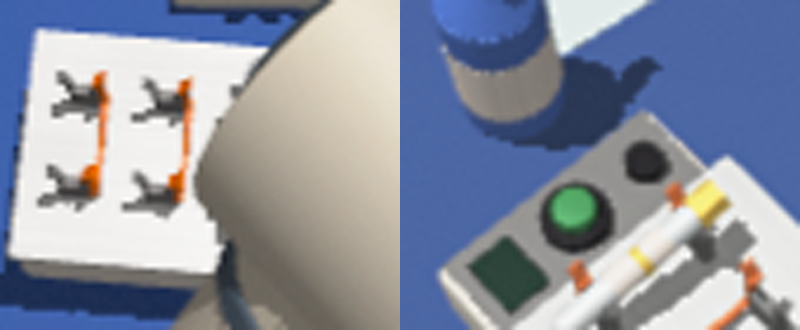

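The crop shows the yellow tube seated in clip 2 with both orange jaw noses over it, at (580,275) and (675,193). Next is red into clip 0, then I'll press each tube top with the closed fingers to confirm it is fully home.

```bash
cat >> h.py <<'E'
def press(yc,dx=0,top=.1205):
    mv(*clip(yc,dx),.16); arm.grip(0); z=.128; mv(*clip(yc,dx),z,feed=.1)
    arm.sleep(.2); b=arm.current_force()[2]
    while z>top-.003:
        z-=.001; mv(*clip(yc,dx),z,feed=.03); f=arm.current_force()[2]-b; print("press z %.4f tcp %.4f fz %.1f"%(z,arm.current_ee_pos()[2],f))
        if f>14: break
    mv(*clip(yc,dx),.17)
E
python3 - <<'E'
from h import *
p=ray("scene",(302.7,230.4),.112); print("yellow cap end in platform frame",R2.T@(p[:2]-P0))
mv(.436,-.399,.30); go(.5,-.1,.3,yaw);go(*clip(.080),.30,yaw); st()
mv(*clip(.08),.126)
d,z=lower(.08,.126,.1055); st()
arm.grip(.034); mv(*clip(.08,0,d),.17); press(.08)
mv(*clip(.08),.2); go(*clip(-.04),.2,yaw); press(-.04); st()
E
```

```text
yellow cap end in platform frame [-0.0568 -0.0705]
t 25.4 w 0.0162 g 30.0 F [ 0.1355 -1.2001 -0.1256] p [0.6462 0.0551 0.2998]
z 0.1245 dy 0.0000  fx 0.0 fy -0.1 fz -0.4 w 0.0163
z 0.1230 dy 0.0000  fx -0.5 fy -0.3 fz -0.6 w 0.0160
z 0.1215 dy 0.0000  fx -0.2 fy 0.2 fz -0.9 w 0.0161
z 0.1200 dy 0.0000  fx -0.2 fy 0.0 fz -0.8 w 0.0166
z 0.1185 dy 0.0000  fx 0.7 fy 0.9 fz 0.5 w 0.0163
z 0.1170 dy 0.0000  fx -1.7 fy -0.4 fz 8.3 w 0.0165
z 0.1155 dy 0.0000  fx -3.2 fy -3.4 fz 14.3 w 0.0159
z 0.1140 dy 0.0000  fx -2.3 fy -7.7 fz 17.9 w 0.0163
   shift dy -0.0006 fy -2.9 fz 15.3
z 0.1125 dy -0.0006  fx 0.5 fy -5.4 fz 10.4 w 0.0162
z 0.1110 dy -0.0006  fx 0.8 fy -7.7 fz 6.9 w 0.0165
   shift dy -0.0012 fy -2.6 fz 6.7
z 0.1095 dy -0.0012  fx 3.7 fy -4.8 fz 3.1 w 0.0163
z 0.1080 dy -0.0012  fx 1.7 fy -4.7 fz 0.4 w 0.0161
z 0.1065 dy -0.0012  fx -0.3 fy -5.3 fz 10.0 w 0.0164
z 0.1055 dy -0.0012  fx -5.7 fy -5.8 fz 20.6 w 0.0162
t 30.4 w 0.0162 g 30.0 F [-6.0789 -5.3947 20.6149] p [0.6466 0.0545 0.107 ]
press z 0.1270 tcp 0.1271 fz 0.5
press z 0.1260 tcp 0.1259 fz 0.0
press z 0.1250 tcp 0.1249 fz -0.7
press z 0.1240 tcp 0.1239 fz -0.1
press z 0.1230 tcp 0.1229 fz 0.0
press z 0.1220 tcp 0.1219 fz -0.1
press z 0.1210 tcp 0.1209 fz -0.1
press z 0.1200 tcp 0.1205 fz 7.1
press z 0.1190 tcp 0.1203 fz 17.5
press z 0.1270 tcp 0.1278 fz 9.6
press z 0.1260 tcp 0.1275 fz 18.4
t 38.5 w 0.0003 g 0.0 F [-0.8467  0.8686 -0.3614] p [ 0.6378 -0.0635  0.1706]
```

Red is home: its top is at 0.1205. Yellow is about 7 mm high, so I'll push it further.

```bash
python3 - <<'E'
from h import *
x,y=clip(-.04); mv(x,y,.129,feed=.1); z=.128
while z>.1175:
    z-=.001; mv(x,y,z,feed=.03);F=np.array(arm.current_force()); print("%.4f %.4f"%(z,arm.current_ee_pos()[2]),F)
    if F[2]>32: break
    if F[2]>9 and arm.current_ee_pos()[2]<.1207: break
mv(x,y,.30); go(.5,-.2,.35,yaw);go(.3,-.45,.3,yaw)
s=snap("scene");t=snap("top");cv2.imwrite("pics/s4.png",s);cv2.imwrite("pics/t4.png",t)
crop(t,265,105,85,70,9.4,"t4c");crop(s,245,205,85,70,9.4,"s4c")
cv2.imwrite("pics/c4.png",cv2.resize(np.hstack([cv2.imread("pics/t4c.png"),cv2.imread("pics/s4c.png")]),(800,330)))
E
```

```text
0.1270 0.1272 [-8.804  -1.0269 23.3887]
0.1260 0.1269 [-11.5123  -1.3796  33.9699]
```

View pics/c4.png

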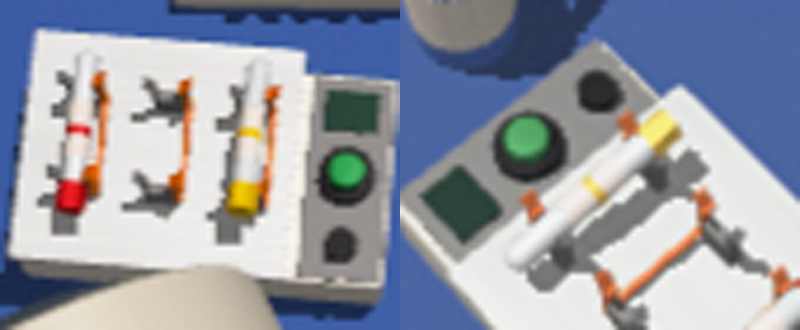

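Yellow sits high. Its cap is probably riding on the front fork, because the cap starts only 0.5 mm ahead of it. Red is home. I'll measure both cap ends, then regrip yellow and shift it forward.

```bash
python3 - <<'E'
from h import *
for n,q,z in[("top",(316.1,150),.117),("scene",(302,231.5),.117),("top",(279.7,150),.112),("top",(265+255/4.7,105+58/4.71),.117),("top",(265+90/4.7,105+50/4.71),.112)]:
    p=ray(n,q,z);print(n,q,R2.T@(p[:2]-P0))
arm.grip(.036); go(.5,-.2,.3,yaw); go(*clip(-.04),.25,yaw); mv(*clip(-.04),.16); mv(*clip(-.04),.113,feed=.05); st(); arm.grip(0); st()
mv(*clip(-.04),.135,feed=.05); arm.sleep(.3); st()
E
```

```text
top (316.1, 150) [-0.0525 -0.0654]
scene (302, 231.5) [-0.0519 -0.0674]
top (279.7, 150) [-0.0613  0.0525]
top (319.25531914893617, 117.31422505307856) [ 0.0597 -0.0649]
top (284.1489361702128, 115.61571125265392) [0.0576 0.0516]
t 47.2 w 0.0359 g 0.0 F [0.7055 0.5314 0.0476] p [ 0.6377 -0.0636  0.1133]
t 47.6 w 0.0162 g 30.0 F [-1.4247 -6.4875  2.0704] p [ 0.6376 -0.0645  0.1133]
t 48.5 w 0.0161 g 30.0 F [0.2058 0.2449 0.2691] p [ 0.6374 -0.0635  0.1348]
```

```bash
python3 - <<'E'
from h import *
D=-.008
mv(*clip(-.04,D),.135,feed=.05)
d,z=lower(-.04,.125,.106,dx=D,dy=-.0006); st()
arm.grip(.034); mv(*clip(-.04,D,d),.17); press(-.04,D); st()
E
```

```text
z 0.1235 dy -0.0006  fx -1.1 fy 0.5 fz 5.1 w 0.0163
z 0.1220 dy -0.0006  fx -1.4 fy -0.2 fz 5.4 w 0.0163
z 0.1205 dy -0.0006  fx -2.4 fy -1.2 fz 6.4 w 0.0162
z 0.1190 dy -0.0006  fx -1.9 fy -3.0 fz 6.7 w 0.0166
z 0.1175 dy -0.0006  fx 0.5 fy -5.1 fz 3.5 w 0.0163
z 0.1160 dy -0.0006  fx 1.6 fy -4.7 fz 2.4 w 0.0164
z 0.1145 dy -0.0006  fx 1.7 fy -3.5 fz 4.6 w 0.0160
z 0.1130 dy -0.0006  fx 0.0 fy -5.8 fz 7.6 w 0.0165
z 0.1115 dy -0.0006  fx -1.1 fy -7.5 fz 10.5 w 0.0163
   shift dy -0.0012 fy -3.8 fz 11.6
z 0.1100 dy -0.0012  fx -1.9 fy -4.2 fz 11.6 w 0.0165
z 0.1085 dy -0.0012  fx -2.1 fy -5.0 fz 11.0 w 0.0164
z 0.1070 dy -0.0012  fx -0.3 fy -5.6 fz 8.6 w 0.0163
z 0.1060 dy -0.0012  fx -1.8 fy -6.1 fz 11.2 w 0.0161
   shift dy -0.0018 fy -1.8 fz 8.8
t 52.9 w 0.0165 g 30.0 F [-2.3664 -1.6091  8.8207] p [ 0.6297 -0.0647  0.1064]
press z 0.1270 tcp 0.1271 fz 0.9
press z 0.1260 tcp 0.1260 fz 0.5
press z 0.1250 tcp 0.1249 fz -0.4
press z 0.1240 tcp 0.1239 fz -0.2
press z 0.1230 tcp 0.1229 fz -0.1
press z 0.1220 tcp 0.1219 fz -0.3
press z 0.1210 tcp 0.1209 fz -0.1
press z 0.1200 tcp 0.1205 fz 8.0
press z 0.1190 tcp 0.1203 fz 18.8
t 58.0 w 0.0006 g 0.0 F [ 0.8853 -0.2656 -0.0543] p [ 0.6299 -0.063   0.1706]
```

Both tubes are home, tops at 0.1205. Now the start button.

```bash
python3 - <<'E'
from h import *
bx,by=.6312,-.1333
q0=arm.current_joint_positions()
best=min([(abs(arm.solve_ik([bx,by,.2],rot(a))[5]),a) for a in(yaw+np.pi/2,yaw-np.pi/2) if arm.solve_ik([bx,by,.2],rot(a)) is not None]);a=best[1];print(best)
mv(.6299,-.063,.25); go(bx,by,.2,a); mv(bx,by,.085,feed=.15); arm.sleep(.2); b=arm.current_force()[2]; z=.08;z0=None
while z>.060:
    z-=.001; mv(bx,by,z,feed=.03); f=arm.current_force()[2]-b; print("%.4f %.4f %.1f"%(z,arm.current_ee_pos()[2],f))
    if f>16: break
arm.sleep(.3); mv(bx,by,.25); arm.grip(.07); st()
E
```

```text
(np.float64(12.955659581718967), np.float64(1.4962707677347387))
0.0790 0.0787 0.9
0.0780 0.0780 -0.7
0.0770 0.0771 0.9
0.0760 0.0761 2.4
0.0750 0.0750 2.1
0.0740 0.0740 4.0
0.0730 0.0730 2.7
0.0720 0.0720 4.8
0.0710 0.0712 7.6
0.0700 0.0710 19.7
t 66.3 w 0.0701 g 0.0 F [ 0.0362  0.4377 -0.594 ] p [ 0.6312 -0.1333  0.25  ]
```

Button pressed: it went from about 0.0765 down to a hard stop at 0.071. Next, fresh views of the cassettes, the buffer and the seated tubes.

```bash
python3 - <<'E'
from h import *
go(.35,-.25,.35,yaw)
s=snap("scene");t=snap("top");cv2.imwrite("pics/s5.png",s);cv2.imwrite("pics/t5.png",t)
a=cv2.resize(s[180:355,240:510],(800,519),interpolation=cv2.INTER_CUBIC);cv2.imwrite("pics/c5.png",a)
for im0,im,n in(("s1",s,"scene"),("t1",t,"top")):
    d=cv2.absdiff(cv2.imread(f"pics/{im0}.png"),im).max(2)
    for c,P in(("R",(.466,.25)),("G",(.453,.319)),("Y",(.425,.384)),("buf",(.577,.252))):
        u,v=proj(n,[*P,.01]).astype(int); print(n,c,d[v-14:v+15,u-9:u+10].mean().round(1),d[v-14:v+15,u-9:u+10].max())
E
```

```text
scene R 3.4 6
scene G 3.4 6
scene Y 3.4 6
scene buf 3.5 7
top R 14.6 21
top G 15.5 22
top Y 16.5 22
top buf 15.0 21
```

View pics/c5.png

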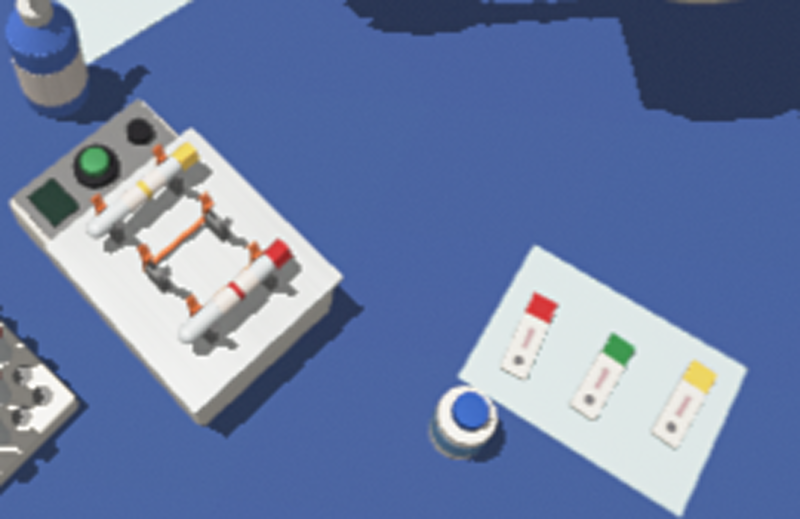

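Scene crop: both tubes are seated with the orange noses over them, and the cassettes and buffer have not moved. Now I'll place the red and yellow cassettes.

```bash
cat >> h.py <<'E'
def cass(x,y,a,yc,dx,dy):
    arm.grip(.036); go(x,y,.2,a); mv(x,y,.05,feed=.25); mv(x,y,.0025,feed=.08); st(); arm.grip(0); st()
    mv(x,y,.12); t=clip(yc,dx,dy); go(*t,.12,yaw); st(); mv(*t,.02); mv(*t,.0028,feed=.05); st(); arm.grip(.04); mv(*t,.2)
E
python3 - <<'E'
from h import *
cass(.466,.250,np.radians(14),.08,-.155,-.001)
cass(.425,.384,np.radians(7.5),-.04,-.160,-.001); st()
E
```

```text
t 71.8 w 0.0361 g 0.0 F [-0.1014  0.4412 -0.1124] p [0.4662 0.2501 0.0028]
t 72.1 w 0.0233 g 30.0 F [-0.5585 -0.3059  6.9732] p [0.4663 0.2501 0.0029]
t 73.6 w 0.0236 g 30.0 F [-0.2938 -0.8126 -0.3833] p [0.4913 0.0668 0.1193]
t 74.8 w 0.0236 g 30.0 F [-0.6999  0.3016 -0.1958] p [0.4917 0.0667 0.0026]
t 79.4 w 0.0362 g 0.0 F [-0.2555  0.4358  0.0977] p [0.4252 0.3841 0.0027]
t 79.7 w 0.0234 g 30.0 F [-0.5534 -0.4987  5.701 ] p [0.4253 0.3842 0.003 ]
t 82.1 w 0.0238 g 30.0 F [0.1821 0.2488 0.3185] p [ 0.478  -0.0519  0.1199]
t 83.2 w 0.0236 g 30.0 F [-0.44   -0.6111  0.0351] p [ 0.4778 -0.0526  0.0026]
t 84.8 w 0.0403 g 0.0 F [-0.6313  0.1106 -0.2603] p [ 0.4772 -0.0525  0.1991]
```

```bash
python3 - <<'E'
from h import *
a=np.pi/2; x,y=.577,.252; X,Y=.603,-.353
arm.grip(.088); go(.5,.15,.3,a); go(x,y,.2,a); mv(x,y,.02,feed=.15); arm.grip(0); st()
mv(x,y,.32); st(); go(.6,0,.32,a); go(X,Y,.32,a); st(); mv(X,Y,.05); mv(X,Y,.0212,feed=.05); st()
arm.grip(.075); mv(X,Y,.3); go(.45,-.2,.4,a); go(.1,-.45,.35,a); st()
s=snap("scene");t=snap("top");cv2.imwrite("pics/s6.png",s);cv2.imwrite("pics/t6.png",t)
cv2.imwrite("pics/c6.png",cv2.resize(t[95:235,170:490],(800,350),interpolation=cv2.INTER_CUBIC))
cv2.imwrite("pics/d6.png",cv2.resize(s[120:345,170:470],(800,600),interpolation=cv2.INTER_CUBIC))
E
```

```text
t 89.6 w 0.0474 g 30.0 F [-0.0854 -0.2444  0.4515] p [0.577 0.252 0.02 ]
t 91.2 w 0.0474 g 30.0 F [-0.4054 -0.6729 -1.1207] p [0.5766 0.2519 0.319 ]
t 93.6 w 0.0472 g 30.0 F [ 0.3917 -0.1731 -1.2567] p [ 0.6036 -0.3515  0.3202]
t 95.8 w 0.0480 g 30.0 F [ 0.6414 -0.0963 -0.1725] p [ 0.6029 -0.3529  0.0208]
t 100.5 w 0.0751 g 0.0 F [ 0.7314  0.2864 -0.1667] p [ 0.1007 -0.45    0.35  ]
```

View pics/c6.png

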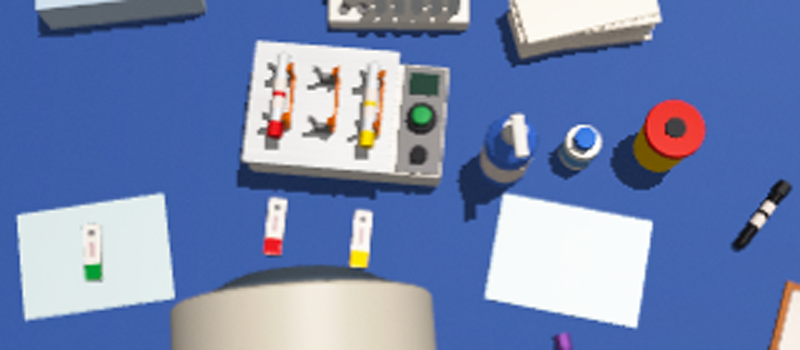

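View pics/d6.png

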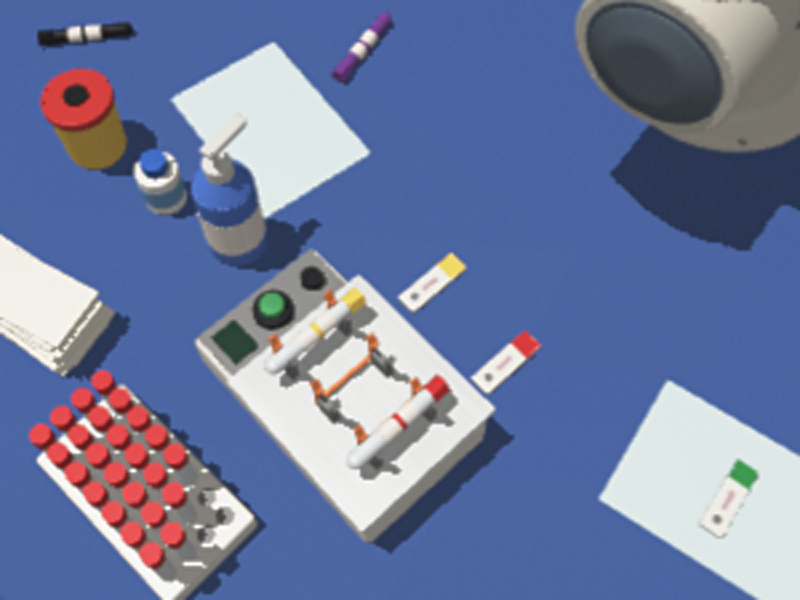

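Top and scene views: both cassettes lie in front of their tubes, red at (276,226) and yellow at (361,238) in the top crop. The buffer stands between the sanitiser and the pot at (584,140). One numeric check, then hand in.

```bash
python3 - <<'E'
from h import *
T=lambda x,y:np.array([170+x/2.5,95+y/2.5])-.3
S=lambda x,y:np.array([170+x/2.667,120+y/2.667])-.3
L=lambda n,q,z:R2.T@(ray(n,q,z)[:2]-P0)
for nm,a,b,c,d in(("red",(279,199),(272,254),(483,386),(531,337)),("yel",(365,212),(359,266),(409,305),(457,258))):
    for n,p,q in(("top",T(*a),T(*b)),("scene",S(*c),S(*d))): print(nm,n,(L(n,p,.008)+L(n,q,.008))/2,(L(n,p,.008)-L(n,q,.008)))
print("buf cap",ray("top",T(587,137),.08),ray("scene",S(153,161),.08))
print("want y",.08-C0-.001,-.04-C0-.001)
E
```

```text
red top [-0.1563  0.0536] [ 0.0779 -0.0008]
red scene [-0.1546  0.0544] [0.0764 0.0046]
yel top [-0.1631 -0.0669] [ 0.0759 -0.0009]
yel scene [-0.1622 -0.0659] [0.0782 0.0061]
buf cap [ 0.6026 -0.3517  0.08  ] [ 0.6041 -0.3499  0.08  ]
want y 0.054 -0.066
```

```bash
python3 -c "
from rig import arm
print(arm.sign_off())"
```

```text
the job is handed in; nothing more can be done
None
```

I handed the job in at about 100 s with every step done by my own measurements; the hand-in gave no verdict: red and yellow tubes home (no green tube was there), start pressed, both cassettes in line with their tubes, and the buffer midway.

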